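# Feel for the free slot in the tool block

### The job

Each of the three slots in the wooden tool block has a cork stop inside: in two of them it is stuck, in one it gives way to a light push of about 4 N. Lift the steel spatula out of its little stand and use its blade as a feeler: try all three slots in order from left to right, pressing the blade down until it either clearly jams (a push of 6 to 12 N is enough to tell; never force a stuck cork with 20 N or more) or goes down until the handle's shoulder meets the block. Then leave the spatula let go of and standing fully home in the free slot, and do not disturb the things around.

Things in the scene. Friction and masses are not known exactly. Their poses are not given: they have to be found in the camera images.
- spatula_grip (a point): middle of the wooden handle of the steel spatula, which starts upright in the stand. Handle 34 (x) x 20 (y) x 50 mm high, to be gripped across its 20 mm (y); z points up it. This point is 25 mm below the handle's top, 25 mm above the top of the steel shoulder, 37 mm above the shoulder's underside and 97 mm above the blade's end.
- spatula: the whole spatula, 110 g, 122 mm tall; origin at the middle of the blade's lower end, axes as at the grip point. Under the handle a dark steel shoulder 46 x 22 x 12 mm, under that the steel blade 34 (x) wide, 5 (y) thick, 60 mm long with a rounded end. The same when turned half round.
- spatula_tip (a point): middle of the blade's lower end (same point as the spatula's origin)
- stand: small dark-footed wooden stand, fixed, 80 (x) x 60 (y) x 80 mm high on a foot of 100 x 80 x 10 mm, origin under its centre; one roomy slot 42 (x) x 11 (y) mm, 75 mm deep, in which the spatula hangs with its shoulder on the stand's top
- block: light wooden tool block, fixed, 90 (x) x 180 (y) x 90 mm high, origin under its centre, turned up to 0.35 rad. Three slots open at its top, 55 mm apart along y, 40 mm long (x), 9 mm wide (y), 85 mm deep; a cork stop in each, its top 25 to 33 mm below the block's top. Spatula fully home: shoulder on the block's top, blade's end 60 mm below it.
- slot_left (a point): centre of the mouth of the slot at the robot's left, on the block's top face; x along the slot's length, y across it
- slot_middle (a point): centre of the mouth of the middle slot, axes likewise
- slot_right (a point): centre of the mouth of the slot at the robot's right, axes likewise
- cork_a (a joint): how far one of the two stuck corks is pressed down from its rest (m); it yields like a spring, 2.5 N for each mm, and comes back. Which slot it sits in changes from start to start and is not told.
- cork_b (a joint): the same for the other stuck cork
- glass_mid (a point): plain drinking glass, 80 mm across, 93 mm high, loose bystander; point half-way up
- spool_mid (a point): thread spool standing upright, 28 mm across, 40 mm high, loose bystander; point half-way up
- glue_mid (a point): glue stick standing upright, 25 mm across, 94 mm high, loose bystander; point half-way up
Not all that is in view belongs to the job. What is meant by the spatula is not yellow, and is the smaller of those in its own colour.

How it is judged:
On the way, in this order (a step that is already met when the one before it is completed fails the run):
1. the left slot is tested: the blade is in it and either presses a stuck cork with 4 N or more, or is fully home (horizontal distance between spatula_tip and slot_left below 0.009 m and z of spatula_tip in the frame of block below 0.075 m and (z of spatula_tip in the frame of block below 0.034 m or value of joint any of cork_a, cork_b above 0.0016 m)), for 0.05 s.
2. the middle slot is tested: the blade is in it and either presses a stuck cork with 4 N or more, or is fully home (horizontal distance between spatula_tip and slot_middle below 0.009 m and z of spatula_tip in the frame of block below 0.075 m and (z of spatula_tip in the frame of block below 0.034 m or value of joint any of cork_a, cork_b above 0.0016 m)), for 0.05 s.
3. the right slot is tested: the blade is in it and either presses a stuck cork with 4 N or more, or is fully home (horizontal distance between spatula_tip and slot_right below 0.009 m and z of spatula_tip in the frame of block below 0.075 m and (z of spatula_tip in the frame of block below 0.034 m or value of joint any of cork_a, cork_b above 0.0016 m)), for 0.05 s.
At the end, for the whole second after the job is handed in: the spatula stands upright (within 0.1 rad) and at rest in the free slot, its blade's end within 9 mm of the slot's centre line and its shoulder within 4 mm of the block's top, and the gripper has let go of it ((horizontal distance between spatula_tip and slot_left below 0.009 m or horizontal distance between spatula_tip and slot_middle below 0.009 m or horizontal distance between spatula_tip and slot_right below 0.009 m) and z of spatula_tip in the frame of block below 0.034 m and angle between spatula's own z axis and vertical below 0.1 rad and linear speed of spatula below 0.02 m/s and contact force between the fingers and spatula below 0.1 N); the robot touches nothing.
It fails at once if a stuck cork is pushed with 20 N or more (8 mm) (value of joint any of cork_a, cork_b above 0.008 m).
It fails at once if the spatula is pressed on the block with more than 40 N (contact force between spatula and block above 40 N).
It fails at once if a bystander is moved by more than 30 mm (distance of any of glass_mid, spool_mid, glue_mid from where it was at the start of the episode above 0.03 m).
It also fails if it takes over 64 s, if anything falls off the work surface, if the arm or the gripper's body presses on something with over 40 N, if the wrist force passes 120 N, or if a joint passes its speed limit or range.

### The arm

A 6-joint arm with a two-finger parallel gripper is mounted at the origin on a cart in front of the work surface, level with it; the furniture and walls round the work are solid. World frame = base frame: x ahead of the robot, y to its left, z up, the work surface at z = 0. Lengths are in m, angles in rad, forces in N, time in s.
With the tool pointing down it reaches from about 0.4 to 0.825 m from the base axis. Payload 7 kg.
Tool frame: the origin (TCP) lies on the centre line of the jaws, within the pads' length; the fingertips stand tip_reach ahead of it and the grasp point (between the pads) is the TCP (tip_reach is the distance from the TCP to the fingertips, in m); z points along the fingers, y is the line along which they close (so a half turn about z gives the same grasp; the last joint's range is limited). The gripper opens to 88 mm and grips with 3 to 60 N. Pads are 19 mm wide; open, the fingers measure 130 mm over their backs; the gripper's body (78 mm by 193 mm) begins 47 mm behind the grasp point.
Start: joints at [1.626, 0.359, 0.012, 0, -1.224, -0.288], TCP at [0.156, 0.657, 0.246] pointing down, gripper open.
Joint ranges: [-3.07, 3.07], [-1.43, 2.12], [-1.02, 1.25], [-3.03, 1.67], [-3.05, -0], [-3.03, 3.03]. Speed limits (rad/s): [2.39, 2.39, 3.01, 3.14, 3.14, 3.14].

### API

Orientations are given as [roll, pitch, yaw] about the fixed x, y, z axes, in that order (R = Rz(yaw) Ry(pitch) Rx(roll)).
In Python, from station import get_state, grab_frame, calibration, job_done, find_in, mark_of, tip_reach gives the robot as it stands.
- The arm moves only by the shell command python3 -m handwheel 'ROWS' [OPENING] [FORCE]. ROWS is JSON, a list of rows, each an object with "delta_pos": the shift along the world's x, y, z in units of 30 mm (1.0 is 30 mm), a list of three; "dr": the turn, a rotation vector about the world's x, y, z in degrees, a list of three. In form: [{"delta_pos": [tx, ty, tz], "dr": [rx, ry, rz]}, ...]. A call has 1 to 10 rows; each row shifts and turns the commanded pose from where the row before left it; what a row does not reach is not made up. A row lasts 1/10 s, in which the tool goes at most 50 mm and 8.59 degrees, less where a joint would pass 70% of its speed; a pose out of reach is approached as far as the arm can. A call is refused whole if a number of a shift passes 1 or a number of a turn 8.59, either way. A call with a gripper value outside its range is refused whole. OPENING is the closure, from -1 (fully open) to 1 (shut), set as the call begins (- or left out, the last holds). The fingers move at their own pace and stop on an object; FORCE is the grip in N (left out, the last holds). Time passes only in rows, so rows that do not move let the fingers close. It gives the time, the measured TCP pose, the force, the opening and the grip force at its end, in the units of the state.
- get_state(): the state, without advancing time (a new reading comes with each control period).
- grab_frame(name): name is "scene" or "side" or "wrist"; returns the picture (420x560x3 uint8, red, green, blue); there is no depth.
- calibration(name): a dict with "fx", "fy", "cx", "cy" (pixels), "k1" (the pictures are not rectified: a ray, as slopes to the right and down, at radius r is drawn at 1 + k1 r^2 times it, then the intrinsics apply), "extrinsics" (4x4, takes a point from world to camera coordinates). Camera axes: x right, y down, z forward; pixel columns grow to the right and rows downward; lengths in m; the calibration is good to about 2 mm. A picture is of the moment at which its call begins: read the wrist's pose just before it. calibration takes no time and is no camera call; for the wrist camera it gives the pose at the moment of the call.
- job_done(): hands the job in; it is judged then, once.
Trained networks look in the newest picture that a camera, given by its name, has taken for a name from the list of things; names that differ only in an ending like _2 or _b are one class to them, and where a whole thing is asked for, a point or a joint stands for the part that bears it (a point fixed in the world has none). Each returns a list of dicts, best first, with "conf" (0 to 1); they miss things now and then, are a little off and sometimes report something else, mostly with a low value. They report only what shows in the picture. A call takes as long as a camera call. They do not tell look-alikes from the thing itself.
- find_in(camera, query): "location" ([column, row] in pixels, amid what is visible of it).
- mark_of(camera, query): "location" ([column, row] in pixels: a listed point, or the origin of a listed thing).
The state is a dict: "t": time; "q": joint angles; "qd": joint speeds; "joint_efforts": joint torques, N m; "eef_pos": TCP position; "ee_rot": TCP orientation; "force": force on the tool from outside, world axes, zero at the start; "moment": the same for the moment, N m; "width": finger opening in m; "gripper_force": force on a finger pad.
Only numpy, scipy, OpenCV 4.12 (cv2) and the standard library are available. Lean on these libraries where they do the work, as an engineer would, in place of code of your own. Each camera call takes 0.05 s, during which the arm holds its last target. There are 200 camera calls.

## Working session

There is one attempt and no reset: what is moved stays moved. The work goes in short steps, Python scripts to look and compute and a shell command to move; the robot and the scene stay as the last step left them, time stands still between calls to the robot, and variables do not carry over. Pictures are saved under pics/ and viewed, at most 10 in all, crops included, and the job is handed in when it is done.

```bash
mkdir -p pics; cat > h.py <<'E'
import numpy as np, cv2
from station import *
def K(c): return np.array([[c['fx'],0,c['cx']],[0,c['fy'],c['cy']],[0,0,1.]]),np.array([c['k1'],0,0,0.])
def ray(c,uv):
    k,d=K(c); p=cv2.undistortPoints(np.array([[uv]],float),k,d)[0,0]
    E=np.array(c['extrinsics']); R,t=E[:3,:3],E[:3,3]
    return -R.T@t, R.T@np.array([p[0],p[1],1.])
def atz(c,uv,z):
    o,v=ray(c,uv); return o+v*(z-o[2])/v[2]
def proj(c,P):
    k,d=K(c);E=np.array(c['extrinsics']); 
    return cv2.projectPoints(np.array(P,float).reshape(-1,1,3),cv2.Rodrigues(E[:3,:3])[0],E[:3,3],k,d)[0][:,0]
def tri(obs):
    A=np.zeros((3,3));b=np.zeros(3)
    for c,uv in obs:
        o,v=ray(c,uv);v=v/np.linalg.norm(v);M=np.eye(3)-np.outer(v,v);A+=M;b+=M@o
    return np.linalg.solve(A,b)
def save(n,f): cv2.imwrite(f,cv2.cvtColor(n,cv2.COLOR_RGB2BGR))
E
cat > a.py <<'E'
from h import *
print(get_state(),tip_reach)
ims=[]
for n in ["scene","side","wrist"]:
    c=calibration(n);im=grab_frame(n);ims.append(im);save(im,f'pics/{n}0.png')
    o,_=ray(c,(280,210));print(n,o.round(3))
    for q,z in [("spatula_grip",.117),("stand",0),("block",0),("slot_left",.09),("slot_middle",.09),("slot_right",.09),("glass_mid",.046),("spool_mid",.02),("glue_mid",.047)]:
        for r in mark_of(n,q)[:4]:
            if r['conf']>.2: print(n,q,np.round(r['location']),round(r['conf'],2),atz(c,r['location'],z).round(3))
E
python3 a.py; python3 -c "
import cv2,numpy as np
a=[cv2.imread(f'pics/{n}0.png') for n in ('scene','side')]
cv2.imwrite('pics/both.png',np.vstack(a)[:, :] if 0 else cv2.resize(np.hstack(a),(800,300)))"
```

```text
{'t': 0.0, 'q': array([ 1.62609343e+00,  3.59403057e-01,  1.10579284e-02, -3.49179110e-04,
       -1.22407661e+00, -2.88095205e-01]), 'qd': array([-0.00142533,  0.00137927, -0.00210323,  0.00043563,  0.00133921,
       -0.00169754]), 'joint_efforts': array([ 2.11029233e-03, -5.82720172e+01,  2.93057656e+01,  6.99679077e+00,
        7.02322679e-03, -1.52330790e-04]), 'eef_pos': array([0.1556444 , 0.65634679, 0.24461196]), 'ee_rot': array([ 3.13994096e+00, -1.47146367e-04, -2.32916902e-01]), 'force': array([ 0.22723208,  0.02111682, -1.34992179]), 'moment': array([ 0.00733684,  0.04481993, -0.01082441]), 'gripper_force': 0.0, 'width': 0.08751048338106146} 0.019
scene [ 0.014 -0.585  1.001]
scene spatula_grip [348. 246.] 0.88 [ 0.551 -0.111  0.117]
scene spatula_grip [294. 253.] 0.59 [ 0.432 -0.054  0.117]
scene spatula_grip [370. 299.] 0.57 [ 0.494 -0.25   0.117]
scene stand [343. 275.] 0.9 [ 0.55  -0.113  0.   ]
scene block [285. 201.] 0.9 [0.575 0.187 0.   ]
scene slot_left [273. 171.] 0.67 [0.566 0.236 0.09 ]
scene slot_right [289. 195.] 0.56 [0.548 0.131 0.09 ]
scene glass_mid [211
[... 343 characters left out ...]
patula_grip [259. 181.] 0.47 [ 0.546 -0.108  0.117]
side stand [259. 212.] 0.77 [ 0.549 -0.116  0.   ]
side block [251. 255.] 0.89 [0.569 0.173 0.   ]
side slot_left [245. 237.] 0.66 [0.579 0.234 0.09 ]
side slot_left [295. 290.] 0.59 [0.461 0.482 0.09 ]
side slot_middle [251. 228.] 0.77 [0.567 0.179 0.09 ]
side slot_right [253. 221.] 0.87 [0.562 0.138 0.09 ]
side glass_mid [294. 292.] 0.91 [0.461 0.429 0.046]
side glass_mid [248. 235.] 0.29 [0.576 0.135 0.046]
side glass_mid [257. 215.] 0.23 [0.552 0.004 0.046]
side spool_mid [310. 225.] 0.55 [0.388 0.027 0.02 ]
side glue_mid [303. 186.] 0.41 [ 0.393 -0.224  0.047]
side glue_mid [255. 224.] 0.22 [0.558 0.067 0.047]
wrist [0.235 0.637 0.385]
```

View pics/scene0.png

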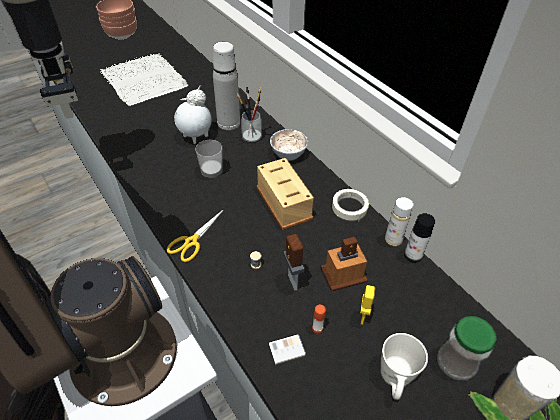

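View pics/side0.png

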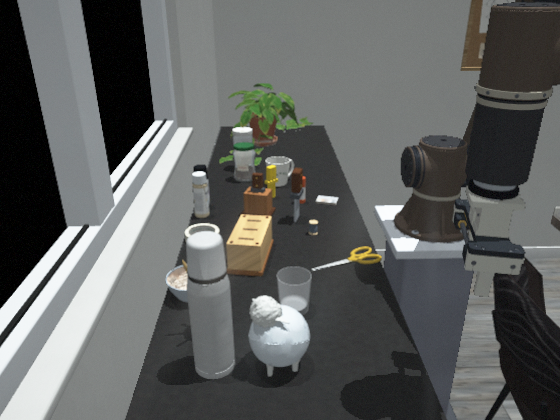

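The scene shows the spatula in its stand at (348,246), with a larger brown look-alike at (294,253) and a yellow one at (368,300). The block is at (285,190). The side view agrees. I'll move over the block for a wrist view.

```bash
python3 -m handwheel '[{"delta_pos":[0.5,-0.9,0.8],"dr":[0,0,0.8]},{"delta_pos":[0.7,-1,0.8],"dr":[0,0,0.8]},{"delta_pos":[0.7,-1,0.8],"dr":[0,0,0.8]},{"delta_pos":[0.7,-1,0.3],"dr":[0,0,0.8]},{"delta_pos":[0.7,-1,0],"dr":[0,0,0.8]},{"delta_pos":[0.7,-1,0],"dr":[0,0,0.8]},{"delta_pos":[0.7,-1,0],"dr":[0,0,0.8]},{"delta_pos":[0.7,-1,0],"dr":[0,0,0.8]},{"delta_pos":[0.7,-1,0],"dr":[0,0,0.8]},{"delta_pos":[0.7,-1,0],"dr":[0,0,0.8]}]'
python3 -m handwheel '[{"delta_pos":[0.7,-1,0.1],"dr":[0,0,0.8]},{"delta_pos":[0.7,-1,0.1],"dr":[0,0,0.8]},{"delta_pos":[0.7,-1,0.1],"dr":[0,0,0.8]},{"delta_pos":[0.7,-1,0.1],"dr":[0,0,0.8]},{"delta_pos":[0.7,-1,0],"dr":[0,0,0.8]},{"delta_pos":[0.7,-1,0],"dr":[0,0,0.8]},{"delta_pos":[0,0,0],"dr":[0,0,0]}]'
cat > w.py <<'E'
import sys
from h import *
s=get_state();c=calibration("wrist");im=grab_frame("wrist");save(im,f'pics/{sys.argv[1]}.png')
np.savez(f'{sys.argv[1]}.npz',im=im,**{k:np.array(v) for k,v in c.items()})
print(s['t'],s['eef_pos'].round(4),s['ee_rot'].round(3),s['force'].round(1),ray(c,(280,210))[0].round(3))
for q,z in [("spatula_grip",.117),("stand",0),("block",0),("slot_left",.09),("slot_middle",.09),("slot_right",.09),("spool_mid",.02),("glass_mid",.046)]:
    for r in mark_of("wrist",q)[:3]:
        if r['conf']>.2: print(q,np.round(r['location'],1),round(r['conf'],2),atz(c,r['location'],z).round(4))
E
python3 w.py w1
```

```text
t: 2.5
eef_pos: [0.3603, 0.3584, 0.3269]
ee_rot: [-3.141, -0.0, -0.092]
force: [1.0, 0.3, 0.2]
width: 0.0878
gripper_force: 0.0
t: 3.2
eef_pos: [0.4872, 0.1769, 0.3386]
ee_rot: [3.141, -0.0, -0.012]
force: [0.1, -0.4, 0.2]
width: 0.0878
gripper_force: 0.0
3.2 [0.4872 0.1769 0.3386] [ 3.141 -0.    -0.012] [ 0.1 -0.4  0.2] [0.569 0.175 0.478]
spatula_grip [509.4 242. ] 0.89 [ 0.4123 -0.0759  0.117 ]
stand [500.6 110.3] 0.79 [ 0.5523 -0.1116  0.    ]
block [280.4 101.7] 0.66 [0.564 0.182 0.   ]
slot_left [226.2  92.3] 0.82 [0.5754 0.2373 0.09  ]
slot_middle [282.   98.7] 0.56 [0.568 0.179 0.09 ]
slot_right [331.3 107.2] 0.67 [0.5587 0.127  0.09  ]
spool_mid [384.4 237.2] 0.71 [0.3812 0.0397 0.02  ]
```

View pics/w1.png

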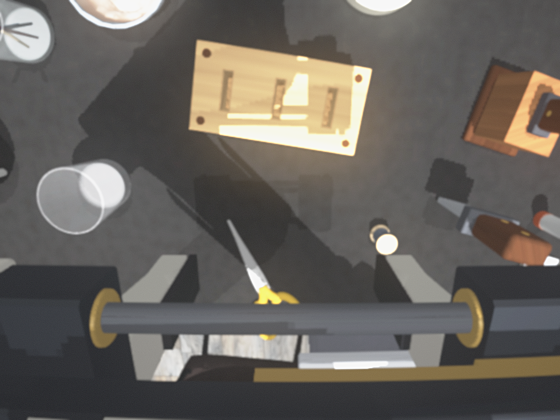

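The wrist view shows the block's top corners at (197,40), (371,69), (354,156) and (190,129), with slots at (227,91), (280,98) and (330,106). I'll fit the block from these and move over the stand.

```bash
cat > b.py <<'E'
from h import *
c=dict(np.load('w1.npz'))
C=[atz(c,p,.09) for p in [(197,40),(371,69),(354,156),(190,129)]]
print(np.round(C,4),np.mean(C,0)); 
S=[atz(c,p,.09) for p in [(227,91),(280,98),(330,106)]];print(np.round(S,4))
E
python3 b.py
python3 -m handwheel '[{"delta_pos":[0,-1,0],"dr":[0,0,0]},{"delta_pos":[0,-1,0],"dr":[0,0,0]},{"delta_pos":[0,-1,0],"dr":[0,0,0]},{"delta_pos":[0,-1,0],"dr":[0,0,0]},{"delta_pos":[0,-1,0],"dr":[0,0,0]},{"delta_pos":[0,-1,0],"dr":[0,0,0]},{"delta_pos":[0,-1,0],"dr":[0,0,0]},{"delta_pos":[0,-1,0],"dr":[0,0,0]},{"delta_pos":[0,-1,0],"dr":[0,0,0]},{"delta_pos":[0,-0.5,0],"dr":[0,0,0]}]'
python3 -m handwheel '[{"delta_pos":[0,0,0],"dr":[0,0,0]}]';python3 w.py w2
```

```text
[[0.6271 0.2641 0.09  ]
 [0.5968 0.0866 0.09  ]
 [0.5065 0.1008 0.09  ]
 [0.5383 0.2787 0.09  ]] [0.56718505 0.18257    0.09      ]
[[0.5767 0.2364 0.09  ]
 [0.5687 0.1811 0.09  ]
 [0.5599 0.1284 0.09  ]]
t: 4.65
eef_pos: [0.4855, -0.1066, 0.3387]
ee_rot: [3.141, -0.0, -0.01]
force: [0.3, 0.2, 0.3]
width: 0.0876
gripper_force: 0.0
t: 4.75
eef_pos: [0.4856, -0.1063, 0.3385]
ee_rot: [3.141, 0.0, -0.011]
force: [0.2, 0.7, -1.1]
width: 0.0876
gripper_force: 0.0
4.75 [ 0.4856 -0.1063  0.3385] [ 3.141  0.    -0.011] [ 0.2  0.7 -1.1] [ 0.567 -0.108  0.478]
spatula_grip [402.8 158.7] 0.77 [ 0.5061 -0.2278  0.117 ]
spatula_grip [240.3 245.1] 0.71 [ 0.4121 -0.0558  0.117 ]
spatula_grip [293.3 113.8] 0.62 [ 0.5518 -0.1153  0.117 ]
stand [290.  109.7] 0.59 [ 0.5521 -0.1133  0.    ]
block [ 66.  104.8] 0.66 [0.5652 0.1841 0.    ]
slot_left [ 68.1 110.8] 0.68 [0.5592 0.1279 0.09  ]
slot_middle [ 20.1 102.1] 0.89 [0.5705 0.1814 0.09  ]
slot_right [ 67.5 111.2] 0.96 [0.5588 0.1287 0.09  ]
slot_right [288.1 108.8] 0.37 [ 0.5559 -0.1103  0.09  ]
spool_mid [182.8 240.7] 0.68 [0.3779 0.0387 0.02  ]
```

View pics/w2.png

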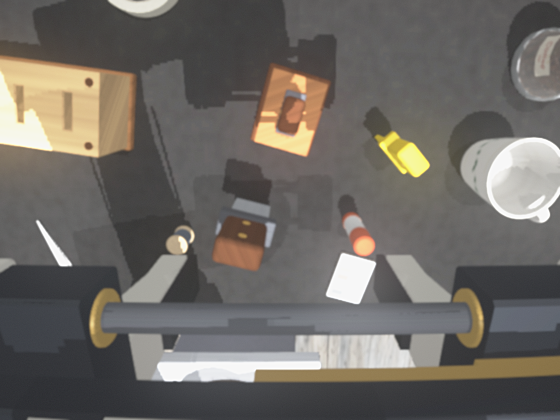

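The spatula stands in its stand at (291,113), turned somewhat. The look-alike at (242,240) leaves room. I'll enlarge it to measure the yaw.

```bash
python3 - <<'E'
import cv2
im=cv2.imread('pics/w2.png')[50:170,230:350];cv2.imwrite('pics/w2c.png',cv2.resize(im,(600,600),interpolation=cv2.INTER_CUBIC))
E
```

```text
(no output)
```

View pics/w2c.png

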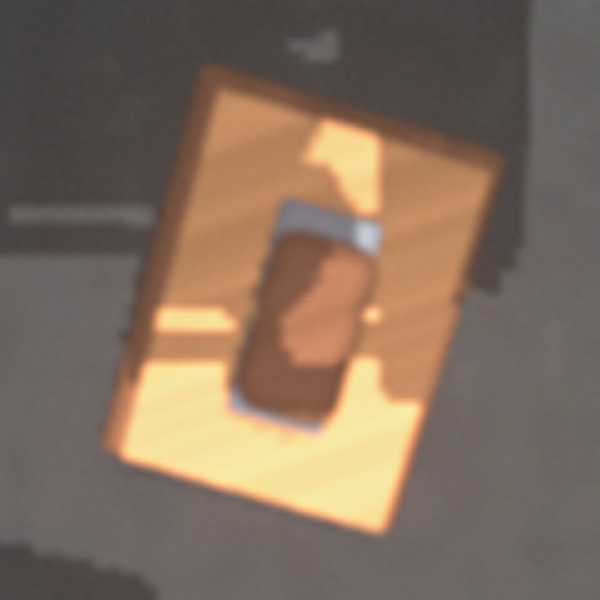

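The crop shows the stand's top corners at (220,88), (497,165), (385,530) and (122,460), with the handle top centred near (308,328). Computing the poses.

```bash
cat > c.py <<'E'
from h import *
c=dict(np.load('w2.npz'))
f=lambda p,z:atz(c,(p[0]/5+230-.4,p[1]/5+50-.4),z)
for z,P in [(.08,[(220,88),(497,165),(385,530),(122,460)]),(.092,[(280,198),(382,222),(325,432),(230,405)]),(.142,[(277,232),(377,252),(332,425),(237,398)])]:
    C=np.array([f(p,z) for p in P]);print(z,C.mean(0).round(4),'len',[np.linalg.norm(C[i]-C[(i+1)%4]).round(4) for i in range(4)])
    for a,b in [(3,0),(2,1)]:
        d=C[b]-C[a];print('  xdir yaw',np.degrees(np.arctan2(d[1],d[0])).round(1))
    for a,b in [(1,0),(2,3)]:
        d=C[b]-C[a];print('  ydir yaw',np.degrees(np.arctan2(-d[0],d[1])).round(1))
E
python3 c.py
```

```text
0.08 [ 0.5515 -0.1132  0.08  ] len [np.float64(0.0609), np.float64(0.0815), np.float64(0.0608), np.float64(0.0812)]
  xdir yaw -16.8
  xdir yaw -16.8
  ydir yaw -15.4
  ydir yaw -15.6
0.092 [ 0.5519 -0.1127  0.092 ] len [np.float64(0.0218), np.float64(0.0449), np.float64(0.0212), np.float64(0.0437)]
  xdir yaw -14.9
  xdir yaw -15.7
  ydir yaw -13.3
  ydir yaw -16.4
0.142 [ 0.5517 -0.1124  0.142 ] len [np.float64(0.0185), np.float64(0.0322), np.float64(0.0184), np.float64(0.0306)]
  xdir yaw -14.8
  xdir yaw -15.0
  ydir yaw -11.5
  ydir yaw -16.3
```

The sizes match. The spatula is at (0.5517, -0.1127) with yaw about -15.5°. Going down to grip.

```bash
python3 -m handwheel '[{"delta_pos":[0.73,-0.07,-0.3],"dr":[0,0,-5]},{"delta_pos":[0.73,-0.07,-0.7],"dr":[0,0,-5]},{"delta_pos":[0.74,-0.07,-1],"dr":[0,0,-5]},{"delta_pos":[0,0,-1],"dr":[0,0,0]},{"delta_pos":[0,0,-1],"dr":[0,0,0]},{"delta_pos":[0,0,-1],"dr":[0,0,0]},{"delta_pos":[0,0,-1],"dr":[0,0,0]},{"delta_pos":[0,0,-0.8],"dr":[0,0,0]},{"delta_pos":[0,0,-0.5],"dr":[0,0,0]},{"delta_pos":[0,0,0],"dr":[0,0,0]}]' -1 40
python3 -m handwheel '[{"delta_pos":[0,0,0],"dr":[0,0,0]}]'
```

```text
t: 6.2
eef_pos: [0.5503, -0.1113, 0.1173]
ee_rot: [3.14, 0.004, -0.271]
force: [-0.0, -0.6, 0.8]
width: 0.0877
gripper_force: 0.0
t: 6.3
eef_pos: [0.5521, -0.1114, 0.1199]
ee_rot: [3.141, 0.0, -0.271]
force: [1.0, -0.5, 1.1]
width: 0.0876
gripper_force: 0.0
```

```bash
python3 -m handwheel '[{"delta_pos":[0,-0.04,-0.08],"dr":[0,0,0]},{"delta_pos":[0,0,0],"dr":[0,0,0]},{"delta_pos":[0,0,0],"dr":[0,0,0]},{"delta_pos":[0,0,0],"dr":[0,0,0]},{"delta_pos":[0,0,0],"dr":[0,0,0]},{"delta_pos":[0,0,0],"dr":[0,0,0]},{"delta_pos":[0,0,0],"dr":[0,0,0]}]' 1 40
python3 -m handwheel '[{"delta_pos":[0,0,0],"dr":[0,0,0]},{"delta_pos":[0,0,0],"dr":[0,0,0]},{"delta_pos":[0,0,0],"dr":[0,0,0]}]'
```

```text
t: 7.0
eef_pos: [0.5517, -0.1127, 0.1172]
ee_rot: [-3.142, -0.0, -0.271]
force: [0.8, -0.2, 0.5]
width: 0.0372
gripper_force: 0.0
t: 7.3
eef_pos: [0.5517, -0.1127, 0.1171]
ee_rot: [-3.142, 0.0, -0.271]
force: [-0.3, 1.0, -0.9]
width: 0.0201
gripper_force: 40.0
```

```bash
python3 -m handwheel '[{"delta_pos":[0,0,0.5],"dr":[0,0,0]},{"delta_pos":[0,0,1],"dr":[0,0,0]},{"delta_pos":[0,0,1],"dr":[0,0,0]},{"delta_pos":[0,0,1],"dr":[0,0,0]},{"delta_pos":[0,0.6,0.4],"dr":[0,0,0]},{"delta_pos":[0,1,0],"dr":[0,0,0.8]},{"delta_pos":[0,1,0],"dr":[0,0,1]},{"delta_pos":[0,1,0],"dr":[0,0,1]},{"delta_pos":[0,1,0],"dr":[0,0,1]},{"delta_pos":[0,1,0],"dr":[0,0,1]}]'
python3 -m handwheel '[{"delta_pos":[0.2,1,0],"dr":[0,0,1]},{"delta_pos":[0.2,1,0],"dr":[0,0,0]},{"delta_pos":[0.2,1,0],"dr":[0,0,0]},{"delta_pos":[0.2,1,0],"dr":[0,0,0]},{"delta_pos":[0,1,0],"dr":[0,0,0]},{"delta_pos":[0,1,0],"dr":[0,0,0]},{"delta_pos":[0,0,0],"dr":[0,0,0]},{"delta_pos":[0,0,0],"dr":[0,0,0]}]'; python3 w.py w3
```

```text
t: 8.3
eef_pos: [0.5514, 0.0564, 0.2341]
ee_rot: [-3.142, 0.0, -0.187]
force: [-0.3, -0.2, 0.1]
width: 0.0199
gripper_force: 40.0
t: 9.1
eef_pos: [0.5753, 0.2358, 0.2336]
ee_rot: [3.141, 0.001, -0.169]
force: [-0.5, 0.2, -0.7]
width: 0.0197
gripper_force: 40.0
9.1 [0.5753 0.2358 0.2336] [ 3.141e+00  1.000e-03 -1.690e-01] [-0.5  0.2 -0.7] [0.656 0.221 0.373]
spatula_grip [284.4 289.1] 0.92 [0.5085 0.2475 0.117 ]
block [334.7 177.7] 0.81 [0.5655 0.1831 0.    ]
slot_left [282.1 199.5] 0.8 [0.5763 0.2378 0.09  ]
slot_middle [348.8 198.5] 0.62 [0.5678 0.183  0.09  ]
glass_mid [413.4 197.7] 0.46 [0.5444 0.1151 0.046 ]
```

View pics/w3.png

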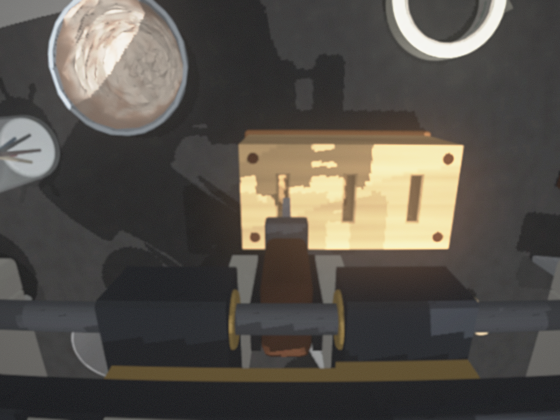

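The held blade shows at (286,205) over the left slot (282,190). The middle slot is at (349,198) and the right at (415,199). I'll overlay the model for a precise check.

```bash
cat > ov.py <<'E'
import sys
from h import *
n=sys.argv[1];cx,cy,yaw=map(float,sys.argv[2:5]);x0,y0,w,h=map(int,sys.argv[5:9])
c=dict(np.load(n+'.npz'));im=c['im'][:,:,::-1].copy()
T=np.array([float(v) for v in sys.argv[9:13]])
Z=800//w; img=cv2.resize(im[y0:y0+h,x0:x0+w],None,fx=Z,fy=Z,interpolation=cv2.INTER_CUBIC)
def draw(P,col):
    q=(proj(c,P)-[x0,y0]+.5)*Z; cv2.polylines(img,[np.round(q).astype(int)],True,col,1)
def rect(o,a,z,l,wd):
    ca,sa=np.cos(a),np.sin(a);return [[o[0]+ca*u*l/2-sa*v*wd/2,o[1]+sa*u*l/2+ca*v*wd/2,z] for u,v in [(1,1),(1,-1),(-1,-1),(-1,1)]]
draw(rect((cx,cy),yaw,.09,.09,.18),(255,0,0))
for k in(-1,0,1): draw(rect((cx-np.sin(yaw)*.055*k,cy+np.cos(yaw)*.055*k),yaw,.09,.04,.009),(255,0,0))
draw(rect(T[:2],T[3],T[2]-.097,.034,.005),(0,255,0)); draw(rect(T[:2],T[3],T[2]-.037,.046,.022),(0,255,0))
cv2.imwrite(f'pics/{n}_ov.png',img)
C=np.array([atz(c,p,.09) for p in [(240,146),(461,146),(450,249),(243,249)]]);print(C.mean(0))
E
python3 ov.py w3 .568 .182 -.172 220 130 260 140 .5753 .2358 .2336 -.169
```

```text
[0.56663319 0.18243269 0.09      ]
```

View pics/w3_ov.png

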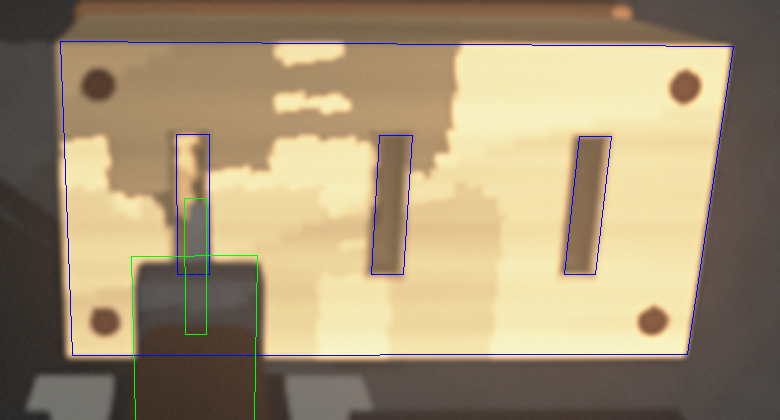

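The model fits to about 1 mm. The spatula sits about 1 mm toward -x and 0.7 mm toward -y of the model, so the left-slot TCP target is (0.5778, 0.2369). Correcting, then descending to just above the mouth.

```bash
python3 -m handwheel '[{"delta_pos":[0.08,0.04,-0.5],"dr":[0,0,-0.2]},{"delta_pos":[0,0,-0.6],"dr":[0,0,0]},{"delta_pos":[0,0,0],"dr":[0,0,0]},{"delta_pos":[0,0,0],"dr":[0,0,0]}]'
```

```text
t: 9.95
eef_pos: [0.578, 0.2363, 0.2004]
ee_rot: [3.14, 0.001, -0.173]
force: [0.6, -0.1, -0.4]
width: 0.0198
gripper_force: 40.0
```

```bash
python3 -m handwheel '[{"delta_pos":[0,0,-0.2],"dr":[0,0,0]},{"delta_pos":[0,0.02,-0.2],"dr":[0,0,0]},{"delta_pos":[0,0,-0.2],"dr":[0,0,0]},{"delta_pos":[0,0,-0.2],"dr":[0,0,0]},{"delta_pos":[0,0,-0.2],"dr":[0,0,0]},{"delta_pos":[0,0,0],"dr":[0,0,0]}]'
```

```text
t: 10.55
eef_pos: [0.5776, 0.2368, 0.1699]
ee_rot: [3.14, 0.001, -0.174]
force: [0.3, 0.1, -0.7]
width: 0.0199
gripper_force: 40.0
```

Now inside the slot (tip about 17 mm below the top), no contact. Feeling for the cork in small steps.

```bash
python3 -m handwheel '[{"delta_pos":[0,0,-0.1],"dr":[0,0,0]},{"delta_pos":[0,0,-0.1],"dr":[0,0,0]},{"delta_pos":[0,0,-0.1],"dr":[0,0,0]},{"delta_pos":[0,0,0],"dr":[0,0,0]}]'; python3 -m handwheel '[{"delta_pos":[0,0,-0.07],"dr":[0,0,0]},{"delta_pos":[0,0,0],"dr":[0,0,0]}]'; python3 -m handwheel '[{"delta_pos":[0,0,-0.07],"dr":[0,0,0]},{"delta_pos":[0,0,0],"dr":[0,0,0]}]'
```

```text
t: 10.95
eef_pos: [0.5779, 0.2369, 0.1617]
ee_rot: [3.141, 0.001, -0.174]
force: [0.1, 0.5, -0.5]
width: 0.0197
gripper_force: 40.0
t: 11.15
eef_pos: [0.5781, 0.237, 0.1599]
ee_rot: [3.141, 0.0, -0.173]
force: [-0.3, 0.0, -1.4]
width: 0.0196
gripper_force: 40.0
t: 11.35
eef_pos: [0.578, 0.237, 0.1577]
ee_rot: [3.141, 0.0, -0.173]
force: [0.0, 0.1, -1.4]
width: 0.0199
gripper_force: 40.0
```

```bash
for i in 1; do python3 -m handwheel '[{"delta_pos":[0,0,-0.07],"dr":[0,0,0]},{"delta_pos":[0,0,0],"dr":[0,0,0]}]'; python3 -m handwheel '[{"delta_pos":[0,0,-0.07],"dr":[0,0,0]},{"delta_pos":[0,0,0],"dr":[0,0,0]}]'; done | grep -E "eef|force"
```

```text
eef_pos: [0.5781, 0.2371, 0.1556]
force: [-0.4, 0.6, -0.6]
gripper_force: 40.0
eef_pos: [0.5783, 0.2371, 0.154]
force: [-1.0, -0.7, 4.0]
gripper_force: 40.0
```

```bash
python3 -m handwheel '[{"delta_pos":[0,0,-0.05],"dr":[0,0,0]},{"delta_pos":[0,0,0],"dr":[0,0,0]}]'| grep -E "eef|force"; python3 -m handwheel '[{"delta_pos":[0,0,-0.05],"dr":[0,0,0]},{"delta_pos":[0,0,0],"dr":[0,0,0]}]'| grep -E "eef|force"
```

```text
eef_pos: [0.5783, 0.2371, 0.1528]
force: [-1.8, -0.5, 6.2]
gripper_force: 40.0
eef_pos: [0.5784, 0.2371, 0.1517]
force: [-3.4, 0.3, 9.9]
gripper_force: 40.0
```

The left slot is stuck: 9.9 N at about 4 mm, slope about 2.5 N/mm. On to the middle.

```bash
python3 -m handwheel '[{"delta_pos":[0,0,0.4],"dr":[0,0,0]},{"delta_pos":[0,0,0.7],"dr":[0,0,0]},{"delta_pos":[0,0,0.7],"dr":[0,0,0]},{"delta_pos":[0,0,0],"dr":[0,0,0]},{"delta_pos":[-0.16,-0.9,0],"dr":[0,0,0]},{"delta_pos":[-0.16,-0.9,0],"dr":[0,0,0]},{"delta_pos":[0,0,0],"dr":[0,0,0]},{"delta_pos":[0,0,0],"dr":[0,0,0]}]'; python3 w.py w4 | head -1; python3 ov.py w4 .5674 .182 -.172 180 100 260 150 .5684 .1828 .206 -.173
```

```text
t: 12.95
eef_pos: [0.5684, 0.1826, 0.2047]
ee_rot: [-3.141, 0.0, -0.175]
force: [-0.3, 0.8, -1.1]
width: 0.0201
gripper_force: 40.0
12.95 [0.5684 0.1826 0.2047] [-3.141  0.    -0.175] [-0.3  0.8 -1.1] [0.649 0.167 0.344]
[0.5686152  0.13333565 0.09      ]
```

View pics/w4_ov.png

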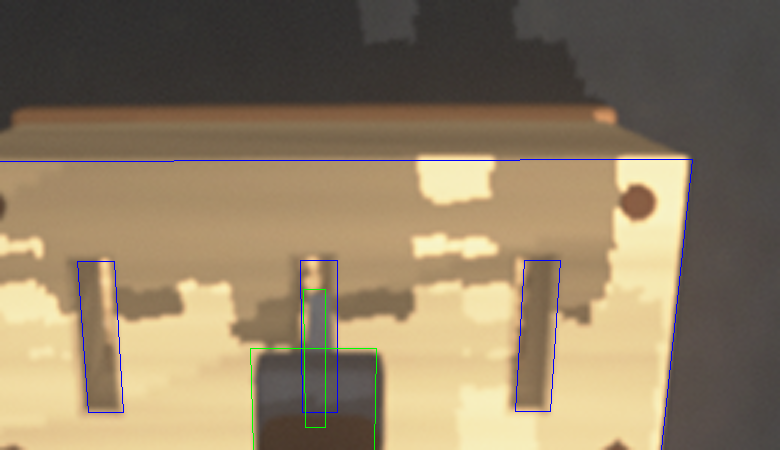

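The blade lies between the middle slot's edges at (318,320) in the crop, so it is well aligned. Descending.

```bash
python3 -m handwheel '[{"delta_pos":[0,0,-0.2],"dr":[0,0,0]},{"delta_pos":[0,0,-0.2],"dr":[0,0,0]},{"delta_pos":[0,0,-0.2],"dr":[0,0,0]},{"delta_pos":[0,0,-0.2],"dr":[0,0,0]},{"delta_pos":[0,0,-0.2],"dr":[0,0,0]},{"delta_pos":[0,0,-0.2],"dr":[0,0,0]},{"delta_pos":[0,0,0],"dr":[0,0,0]}]'| grep -E "eef|force:"; python3 -m handwheel '[{"delta_pos":[0,0,-0.1],"dr":[0,0,0]},{"delta_pos":[0,0,-0.1],"dr":[0,0,0]},{"delta_pos":[0,0,0],"dr":[0,0,0]}]'| grep -E "eef|force:"; python3 -m handwheel '[{"delta_pos":[0,0,-0.08],"dr":[0,0,0]},{"delta_pos":[0,0,0],"dr":[0,0,0]}]'| grep -E "eef|force:"
```

```text
eef_pos: [0.568, 0.1828, 0.1676]
force: [0.8, -0.3, -1.2]
gripper_force: 40.0
eef_pos: [0.5684, 0.183, 0.1624]
force: [0.3, 0.1, -0.6]
gripper_force: 40.0
eef_pos: [0.5684, 0.183, 0.1602]
force: [-0.2, -0.7, -0.1]
gripper_force: 40.0
```

```bash
python3 -m handwheel '[{"delta_pos":[0,0,-0.08],"dr":[0,0,0]},{"delta_pos":[0,0,0],"dr":[0,0,0]}]'| grep -E "eef|force:"; python3 -m handwheel '[{"delta_pos":[0,0,-0.08],"dr":[0,0,0]},{"delta_pos":[0,0,0],"dr":[0,0,0]}]'| grep -E "eef|force:"; python3 -m handwheel '[{"delta_pos":[0,0,-0.06],"dr":[0,0,0]},{"delta_pos":[0,0,0],"dr":[0,0,0]}]'| grep -E "eef|force:"
```

```text
eef_pos: [0.5684, 0.183, 0.1577]
force: [-0.5, -0.1, -0.9]
gripper_force: 40.0
eef_pos: [0.5685, 0.1831, 0.1554]
force: [0.4, -0.9, -0.9]
gripper_force: 40.0
eef_pos: [0.5686, 0.1831, 0.1539]
force: [-1.0, -0.5, -0.1]
gripper_force: 40.0
```

```bash
python3 -m handwheel '[{"delta_pos":[0,0,-0.06],"dr":[0,0,0]},{"delta_pos":[0,0,0],"dr":[0,0,0]}]'| grep -E "eef|force:"; python3 -m handwheel '[{"delta_pos":[0,0,-0.06],"dr":[0,0,0]},{"delta_pos":[0,0,0],"dr":[0,0,0]}]'| grep -E "eef|force:"
```

```text
eef_pos: [0.5686, 0.1831, 0.152]
force: [-0.7, -0.2, 2.2]
gripper_force: 40.0
eef_pos: [0.5686, 0.1831, 0.15]
force: [0.7, 1.0, 2.1]
gripper_force: 40.0
```

```bash
python3 -m handwheel '[{"delta_pos":[0,0,-0.06],"dr":[0,0,0]},{"delta_pos":[0,0,0],"dr":[0,0,0]}]'| grep -E "eef|force:"; python3 -m handwheel '[{"delta_pos":[0,0,-0.06],"dr":[0,0,0]},{"delta_pos":[0,0,0],"dr":[0,0,0]}]'| grep -E "eef|force:"
```

```text
eef_pos: [0.5686, 0.1831, 0.1482]
force: [0.1, 0.0, 0.4]
gripper_force: 40.0
eef_pos: [0.5686, 0.1831, 0.1463]
force: [1.0, 0.1, 0.3]
gripper_force: 40.0
```

The middle slot gives way. Continuing until the shoulder meets the block.

```bash
python3 -m handwheel '[{"delta_pos":[0,0,-0.12],"dr":[0,0,0]},{"delta_pos":[0,0,-0.12],"dr":[0,0,0]},{"delta_pos":[0,0,-0.12],"dr":[0,0,0]},{"delta_pos":[0,0,-0.1],"dr":[0,0,0]},{"delta_pos":[0,0,-0.06],"dr":[0,0,0]},{"delta_pos":[0,0,0],"dr":[0,0,0]}]'| grep -E "eef|force:"; python3 -m handwheel '[{"delta_pos":[0,0,-0.05],"dr":[0,0,0]},{"delta_pos":[0,0,0],"dr":[0,0,0]}]'| grep -E "eef|force:"
```

```text
eef_pos: [0.5684, 0.183, 0.1304]
force: [-0.2, -0.2, -0.7]
gripper_force: 40.0
eef_pos: [0.5684, 0.183, 0.1292]
force: [0.8, 0.3, 0.9]
gripper_force: 40.0
```

```bash
python3 -m handwheel '[{"delta_pos":[0,0,-0.04],"dr":[0,0,0]},{"delta_pos":[0,0,0],"dr":[0,0,0]}]'| grep -E "eef|force:"; python3 -m handwheel '[{"delta_pos":[0,0,-0.03],"dr":[0,0,0]},{"delta_pos":[0,0,0],"dr":[0,0,0]}]'| grep -E "eef|force:"
```

```text
eef_pos: [0.5684, 0.183, 0.1281]
force: [0.0, 0.2, 2.2]
gripper_force: 40.0
eef_pos: [0.5684, 0.183, 0.1273]
force: [-0.4, 0.0, 1.9]
gripper_force: 40.0
```

```bash
python3 -m handwheel '[{"delta_pos":[0,0,-0.03],"dr":[0,0,0]},{"delta_pos":[0,0,0],"dr":[0,0,0]}]'| grep -E "eef|force:"
```

```text
eef_pos: [0.5685, 0.183, 0.1271]
force: [-3.4, -0.2, 7.8]
gripper_force: 40.0
```

The shoulder is home. Lifting out and going to the right slot.

```bash
python3 -m handwheel '[{"delta_pos":[0,0,0.3],"dr":[0,0,0]},{"delta_pos":[0,0,0.8],"dr":[0,0,0]},{"delta_pos":[0,0,0.8],"dr":[0,0,0]},{"delta_pos":[0,0,0.8],"dr":[0,0,0]},{"delta_pos":[0,0,0],"dr":[0,0,0]},{"delta_pos":[-0.16,-0.9,0],"dr":[0,0,0]},{"delta_pos":[-0.16,-0.9,0],"dr":[0,0,0]},{"delta_pos":[0,0,0],"dr":[0,0,0]},{"delta_pos":[0,0,0],"dr":[0,0,0]}]'; python3 w.py w5 | head -1; python3 ov.py w5 .5674 .182 -.172 180 100 260 150 .559 .1286 .206 -.173
```

```text
t: 18.3
eef_pos: [0.5587, 0.1285, 0.2072]
ee_rot: [3.142, 0.0, -0.175]
force: [-0.2, -0.1, -1.4]
width: 0.0199
gripper_force: 40.0
18.3 [0.5587 0.1285 0.2072] [ 3.142  0.    -0.175] [-0.2 -0.1 -1.4] [0.639 0.113 0.347]
[0.55810176 0.07891171 0.09      ]
```

View pics/w5_ov.png

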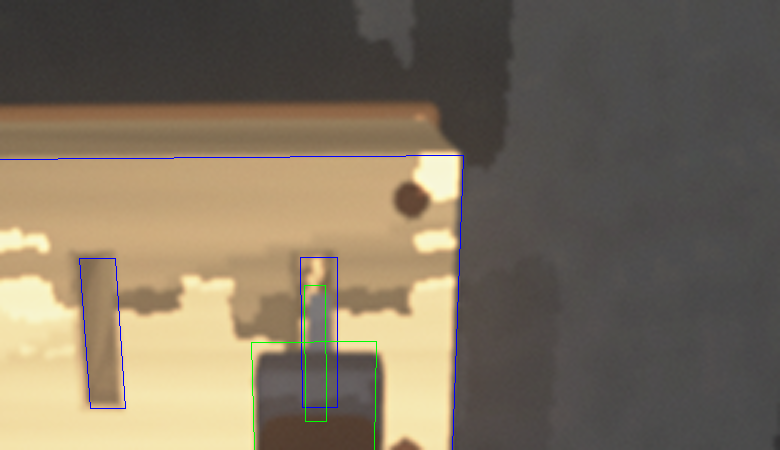

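The blade again lies inside the right slot's edges at (318,310). Descending.

```bash
python3 -m handwheel '[{"delta_pos":[0,0,-0.2],"dr":[0,0,0]},{"delta_pos":[0,0,-0.2],"dr":[0,0,0]},{"delta_pos":[0,0,-0.2],"dr":[0,0,0]},{"delta_pos":[0,0,-0.2],"dr":[0,0,0]},{"delta_pos":[0,0,-0.2],"dr":[0,0,0]},{"delta_pos":[0,0,-0.2],"dr":[0,0,0]},{"delta_pos":[0,0,-0.1],"dr":[0,0,0]},{"delta_pos":[0,0,0],"dr":[0,0,0]}]'| grep -E "eef|force:"; python3 -m handwheel '[{"delta_pos":[0,0,-0.08],"dr":[0,0,0]},{"delta_pos":[0,0,-0.08],"dr":[0,0,0]},{"delta_pos":[0,0,0],"dr":[0,0,0]}]'| grep -E "eef|force:"; python3 -m handwheel '[{"delta_pos":[0,0,-0.07],"dr":[0,0,0]},{"delta_pos":[0,0,0],"dr":[0,0,0]}]'| grep -E "eef|force:"
```

```text
eef_pos: [0.5587, 0.1289, 0.1679]
force: [-0.5, -0.2, -0.9]
gripper_force: 40.0
eef_pos: [0.5588, 0.129, 0.1634]
force: [-0.7, 0.9, -1.2]
gripper_force: 40.0
eef_pos: [0.5588, 0.129, 0.1614]
force: [0.8, -1.1, -0.4]
gripper_force: 40.0
```

```bash
python3 -m handwheel '[{"delta_pos":[0,0,-0.07],"dr":[0,0,0]},{"delta_pos":[0,0,0],"dr":[0,0,0]}]'| grep -E "eef|force:"; python3 -m handwheel '[{"delta_pos":[0,0,-0.07],"dr":[0,0,0]},{"delta_pos":[0,0,0],"dr":[0,0,0]}]'| grep -E "eef|force:"; python3 -m handwheel '[{"delta_pos":[0,0,-0.06],"dr":[0,0,0]},{"delta_pos":[0,0,0],"dr":[0,0,0]}]'| grep -E "eef|force:"
```

```text
eef_pos: [0.5592, 0.1291, 0.1595]
force: [-0.5, -0.7, 2.4]
gripper_force: 40.0
eef_pos: [0.5592, 0.1291, 0.1578]
force: [-1.9, -0.2, 5.8]
gripper_force: 40.0
eef_pos: [0.5592, 0.1291, 0.1564]
force: [-2.3, -0.9, 8.7]
gripper_force: 40.0
```

The right slot is stuck (8.7 N and rising). Returning to the middle slot.

```bash
python3 -m handwheel '[{"delta_pos":[0,0,0.4],"dr":[0,0,0]},{"delta_pos":[0,0,0.7],"dr":[0,0,0]},{"delta_pos":[0,0,0.6],"dr":[0,0,0]},{"delta_pos":[0,0,0],"dr":[0,0,0]},{"delta_pos":[0.16,0.9,0],"dr":[0,0,0]},{"delta_pos":[0.16,0.9,0],"dr":[0,0,0]},{"delta_pos":[0,0,0],"dr":[0,0,0]},{"delta_pos":[0,0,0],"dr":[0,0,0]}]'
```

```text
t: 21.45
eef_pos: [0.568, 0.1833, 0.2057]
ee_rot: [3.141, 0.001, -0.173]
force: [-0.7, 0.2, -1.0]
width: 0.02
gripper_force: 40.0
```

```bash
python3 -m handwheel '[{"delta_pos":[0,-0.01,-0.2],"dr":[0,0,0]},{"delta_pos":[0,0,-0.2],"dr":[0,0,0]},{"delta_pos":[0,0,-0.2],"dr":[0,0,0]},{"delta_pos":[0,0,-0.2],"dr":[0,0,0]},{"delta_pos":[0,0,-0.2],"dr":[0,0,0]},{"delta_pos":[0,0,-0.2],"dr":[0,0,0]},{"delta_pos":[0,0,-0.2],"dr":[0,0,0]},{"delta_pos":[0,0,-0.2],"dr":[0,0,0]},{"delta_pos":[0,0,0],"dr":[0,0,0]}]'| grep -E "eef|force:"; python3 -m handwheel '[{"delta_pos":[0,0,-0.2],"dr":[0,0,0]},{"delta_pos":[0,0,-0.2],"dr":[0,0,0]},{"delta_pos":[0,0,-0.2],"dr":[0,0,0]},{"delta_pos":[0,0,-0.2],"dr":[0,0,0]},{"delta_pos":[0,0,-0.12],"dr":[0,0,0]},{"delta_pos":[0,0,0],"dr":[0,0,0]}]'| grep -E "eef|force:"
```

```text
eef_pos: [0.568, 0.1825, 0.1575]
force: [-0.6, 0.7, -1.2]
gripper_force: 40.0
eef_pos: [0.5682, 0.1826, 0.1302]
force: [-0.7, -0.9, -0.3]
gripper_force: 40.0
```

```bash
python3 -m handwheel '[{"delta_pos":[0,0,-0.06],"dr":[0,0,0]},{"delta_pos":[0,0,-0.04],"dr":[0,0,0]},{"delta_pos":[0,0,0],"dr":[0,0,0]}]'| grep -E "eef|force:"; python3 -m handwheel '[{"delta_pos":[0,0,-0.02],"dr":[0,0,0]},{"delta_pos":[0,0,0],"dr":[0,0,0]}]'| grep -E "eef|force:"
```

```text
eef_pos: [0.5686, 0.1828, 0.128]
force: [0.0, -0.1, -1.9]
gripper_force: 40.0
eef_pos: [0.5686, 0.1828, 0.1274]
force: [0.5, 0.4, -0.1]
gripper_force: 40.0
```

```bash
python3 -m handwheel '[{"delta_pos":[0,0,-0.02],"dr":[0,0,0]},{"delta_pos":[0,0,0],"dr":[0,0,0]}]'| grep -E "eef|force:"; python3 -m handwheel '[{"delta_pos":[0,0,0],"dr":[0,0,0]},{"delta_pos":[0,0,0],"dr":[0,0,0]},{"delta_pos":[0,0,0],"dr":[0,0,0]},{"delta_pos":[0,0,0],"dr":[0,0,0]},{"delta_pos":[0,0,0],"dr":[0,0,0]},{"delta_pos":[0,0,0],"dr":[0,0,0]},{"delta_pos":[0,0,0],"dr":[0,0,0]}]' -1; python3 -m handwheel '[{"delta_pos":[0,0,0.3],"dr":[0,0,0]},{"delta_pos":[0,0,0.7],"dr":[0,0,0]},{"delta_pos":[0,0,1],"dr":[0,0,0]},{"delta_pos":[0,0,1],"dr":[0,0,0]},{"delta_pos":[-0.5,0,1],"dr":[0,0,0]},{"delta_pos":[-1,0,0],"dr":[0,0,0]},{"delta_pos":[-1,0,0],"dr":[0,0,0]},{"delta_pos":[0,0,0],"dr":[0,0,0]},{"delta_pos":[0,0,0],"dr":[0,0,0]}]'; python3 w.py w6
```

```text
eef_pos: [0.5687, 0.1828, 0.1271]
force: [-0.9, 1.0, 1.7]
gripper_force: 40.0
t: 24.35
eef_pos: [0.5685, 0.1828, 0.1267]
ee_rot: [3.142, 0.0, -0.173]
force: [-0.6, -0.8, 0.3]
width: 0.0705
gripper_force: 0.0
t: 25.25
eef_pos: [0.4934, 0.183, 0.2481]
ee_rot: [-3.14, -0.001, -0.172]
force: [-0.2, -0.5, -0.2]
width: 0.0875
gripper_force: 0.0
25.25 [0.4934 0.183  0.2481] [-3.14e+00 -1.00e-03 -1.72e-01] [-0.2 -0.5 -0.2] [0.574 0.168 0.388]
spatula_grip [270.5 112.2] 0.94 [0.5659 0.1812 0.117 ]
stand [548.2  77.9] 0.57 [ 0.5502 -0.1122  0.    ]
block [274. 109.] 0.79 [0.5652 0.1826 0.    ]
slot_left [202.2 110.7] 0.78 [0.5762 0.2371 0.09  ]
slot_right [336.4 108. ] 0.67 [0.5592 0.1292 0.09  ]
spool_mid [425.6 256.3] 0.66 [0.3764 0.0402 0.02  ]
glass_mid [ 68.5 252.7] 0.97 [0.4598 0.4266 0.046 ]
```

View pics/w6.png

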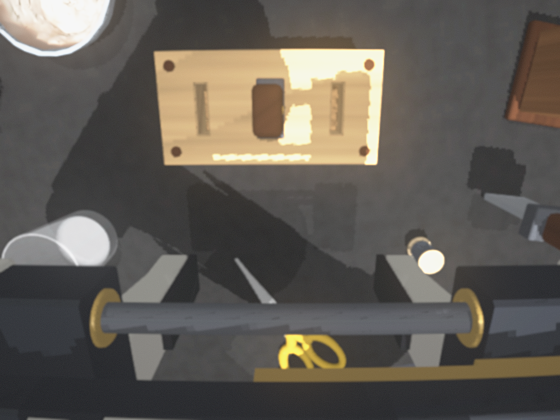

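The spatula stands upright and home in the middle slot at (269,108), the gripper is clear, and the bystanders are where they were. Handing in.

```bash
python3 -c "
from station import *
print(job_done())"
```

```text
the job is handed in; nothing more can be done
None
```

I tested the slots left to right: the left and right corks are stuck (9.9 N and 8.7 N), and the middle one is free, so the spatula now stands released and fully home there; the job is handed in, but no verdict came back.

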